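# Load a backing bar into its shoe and slide the shoe home in the weld jig

## Task

Lay the small thick steel bar in the cradle on top of the aluminium shoe while the shoe is still on the bench. Then carry the loaded shoe to the open end of the jig's track, nose towards the bridge, set it down there with its whole length still short of the bridge and let go of it; then push it along from its tail plate, gently and without ramming, until it runs under the bridge and drops flat into the locating pocket, the bar still lying in its cradle.

Things in the scene. Friction and masses are not known exactly. Their poses are not given: they have to be found in the camera images.
- bar_center (a point): Dark steel bar, 20 (x) x 90 (y) x 12 mm (z), 0.17 kg, flat on the bench; the shorter, thicker of two dark bars (the other, 25x110x8 mm, is not used). Point: its centre, 6 mm above its underside; y is its long axis. Both ends are alike.
- shoe_center (a point): Loose aluminium shoe, 0.32 to 0.5 kg: a block 44 (x) x 130 (y) x 24 mm (z). Point: the block's centre, 12 mm above its underside; z up, y along its length: tail at +y, nose at -y. Its plain sides can be gripped at mid-length across the 44 mm.
- shoe_seat (a point): The bar's seat on top of the shoe: the block's upper face, 24 mm above the shoe's underside; the bar's underside centre belongs here, bar along y. Cheeks 9 mm high with slanted lead-ins surround it: 23 mm apart across (x), 94 mm along (y). The middle 54 mm of its length have no cheeks: finger room beside the bar.
- shoe_tail (a point): Back face of the shoe's upright tail plate, where to push: point 40 mm above the shoe's underside, 65 mm from its centre towards the tail. The plate is 34 mm wide (x), 10 mm thick (y), its top 50 mm above the shoe's underside; its back is flush with the block's tail end.
- jig: Fixed weld jig: grey baseplate 100 (x) x 395 mm (y). Origin: bench level, on the track's centre line, mid-track. The shoe travels along the jig's -y from the open end (+y) to the bridge, nose first. Track: a steel strip 46 mm wide, 14 mm above the bench, between two dark guide walls 28 mm high, 48 mm apart from y = +45 to -170 mm.
- jig_mouth (a point): Good place for the shoe's underside centre when set down: on the strip's surface (14 mm above the bench), jig y = +115 mm. Axes as the jig. The track is open at the sides here; the guides flare out to 58 mm apart at jig y = +74 mm, so the nose stands in the flare. The pocket is never nearer than 20 mm to the nose.
- jig_bridge (a point): Centre of the dark hold-down bridge's top, 74 mm above the bench, at jig y = -125 mm; the bridge is 60 mm wide along the track, its underside 64 mm above the bench. Under and before it lies the locating pocket: a 134 mm long opening in the strip, floor 6 mm lower (8 mm above the bench), closed by an end stop.
- jig_range (a point): Mid-point of where the shoe's underside centre may come home (jig y = -62 mm, z = 8 mm above bench). The pocket is set differently each time, within 25 mm either way along y, unreported: feel for it. Sliding drag is 1 to 4 N; at the pocket the nose dips, the end stop is met, the tail drops. Push with about 10 N; over 60 N is ramming.
There are look-alikes about, which are no part of the job. Of the things that look like the part that bears shoe_center, the larger one is meant. What is shaped like the part that bears bar_center but pink is not meant.

How it is judged:
By the outcome, as a careful person would: the job done as asked, in the order asked, and still so for the second after the job is handed in, with the robot touching nothing.
It also fails if it takes over 64 s, if anything falls off the work surface, if the arm or the gripper's body presses on something with over 40 N, if the wrist force passes 120 N, or if a joint passes its speed limit or range.

## Robot

A 6-joint arm with a two-finger parallel gripper is mounted at the origin on a cart in front of the work surface, level with it; the furniture and walls round the work are solid. World frame = base frame: x ahead of the robot, y to its left, z up, the work surface at z = 0. Lengths are in m, angles in rad, forces in N, time in s.
With the tool pointing down it reaches from about 0.425 to 0.95 m from the base axis. Payload 3.5 kg.
Tool frame: the origin (TCP) lies at the very end of the fingers, on their centre line; the grasp point (between the pads) lies 19 mm behind it (arm.tcp_to_grasp is the distance from the TCP to the grasp point, in m); z points along the fingers, y is the line along which they close (so a half turn about z gives the same grasp; the last joint's range is limited). The gripper opens to 85 mm and grips with 20 to 120 N. Pads are 22 mm wide; open, the fingers measure 114 mm over their backs; the gripper's body (76 mm by 85 mm) begins 54 mm behind the grasp point. The pads swing forward as they close: fully open they stand 13 mm farther back than shut.
Start: joints at [-1.257, 0.286, 1.577, -0, 1.279, -0.15], TCP at [0.302, -0.604, 0.231] pointing down, gripper open.
Joint ranges: [-2.77, 2.77], [-0.9, 2.22], [0.21, 2.48], [-1.53, 4.67], [0.24, 2.81], [-2.84, 2.84]. Speed limits (rad/s): [2.79, 2.79, 3.14, 3.14, 3.14, 3.14].

## Interface

Orientations are given as a 3x3 rotation matrix whose columns are the frame's x, y, z axes.
In Python, from cell import arm gives the robot as it stands. The module is installed in compiled form; this text tells all that it offers.
- The arm moves only by the tool jog_arm, never from a script. Its arguments are lists of equal length, an entry for each row: "dp": the shift along the tool's x, y, z in mm, a list of three; "roll": the turn about the tool's z in rad; "fingers": the opening, from 0 (shut) to 1 (fully open). In form: {"dp": [[x, y, z], ...], "roll": [roll, ...], "fingers": [fingers, ...]}. A call has 1 to 5 rows; each row shifts and turns the commanded pose from where the row before left it, along the tool's axes as they then stand; what a row does not reach is not made up. A row lasts 1/12 s, in which the tool goes at most 41.7 mm and 7.16 degrees, less where a joint would pass 70% of its speed; a pose out of reach is approached as far as the arm can. A call is refused whole if a number of a shift passes 41.7 or a number of a turn 0.125, either way. A call with a gripper value outside its range is refused whole. The fingers move at their own pace and stop on an object; the grip force is fixed at half the most. Time passes only in rows, so rows that do not move let the fingers close. It gives the time, the measured TCP pose, the force, the opening and the grip force at its end, in the units of the state.
- arm.observe(): the state, without advancing time (a new reading comes with each control period).
- arm.camera(name): name is "scene" or "top"; returns (picture, depth): 420x560x3 uint8, red, green, blue; 420x560 float32, m along the optical axis (not along the pixel's ray), 0 where there is no reading.
- arm.calibration(name): a dict with "fov_y" (degrees; the focal length in pixels is half the picture's height over the tangent of half this angle, whatever the lens; pixels are square), "cx", "cy" (the principal point, pixels), "R" (3x3) and "t" (3): a world point X has camera coordinates R X + t. Camera axes: x right, y down, z forward; pixel columns grow to the right and rows downward; lengths in m; the calibration is good to about 2 mm. A picture is of the moment at which its call begins. calibration takes no time and is no camera call.
- arm.job_done(): hands the job in; it is judged then, once.
The state is a dict: "time_s": time; "joints": joint angles; "joint_vel": joint speeds; "joint_efforts": joint torques, N m; "tcp_pos": TCP position; "tcp_rot": TCP orientation; "wrist_force": force on the tool from outside, world axes, zero at the start; "wrist_torque": the same for the moment, N m; "width": finger opening in m; "finger_force": force on a finger pad.
Only numpy, scipy, OpenCV 4.12 (cv2) and the standard library are available. Lean on these libraries where they do the work, as an engineer would, in place of code of your own. Each camera call takes 0.05 s, during which the arm holds its last target. There are 200 camera calls.

## Working session

There is one attempt and no reset: what is moved stays moved. The work goes in short steps, Python scripts to look and compute and a tool call to move; the robot and the scene stay as the last step left them, time stands still between calls to the robot, and variables do not carry over. Pictures are saved under pics/ and viewed, at most 10 in all, crops included, and the job is handed in when it is done.

Besides the shell and the picture viewer there is one more tool, called after ">>>" by a JSON object that holds its "name" and its "arguments". jog_arm: Moves the arm, as the interface text tells. Its arguments: {"type":"object","properties":{"dp":{"type":"array","items":{"type":"array","items":{"type":"number"}}},"roll":{"type":"array","items":{"type":"number"}},"fingers":{"type":"array","items":{"type":"number"}}},"required":["dp","roll","fingers"]}

```bash
mkdir -p pics
cat > h.py <<'E'
import numpy as np, cv2
from cell import arm
def cal(n):
    c=arm.calibration(n); f=210/np.tan(np.radians(c['fov_y'])/2)
    return f,c['cx'],c['cy'],np.array(c['R']),np.array(c['t'])
def ray(n,uv,z):
    f,cx,cy,R,t=cal(n); uv=np.atleast_2d(uv).astype(float)
    d=np.c_[(uv[:,0]-cx)/f,(uv[:,1]-cy)/f,np.ones(len(uv))]@R
    o=-R.T@t
    return o+d*((z-o[2])/d[:,2])[:,None]
def pts(n,D):
    f,cx,cy,R,t=cal(n); v,u=np.mgrid[:420,:560]
    P=np.stack([(u-cx)/f*D,(v-cy)/f*D,D],-1)
    return (P-t)@R
def proj(n,X):
    f,cx,cy,R,t=cal(n); c=np.atleast_2d(X)@R.T+t
    return np.c_[c[:,0]/c[:,2]*f+cx,c[:,1]/c[:,2]*f+cy]
E
python3 - <<'E'
from h import *
for n in('scene','top'):
    I,D=arm.camera(n); np.savez(f'{n}0.npz',I=I,D=D); cv2.imwrite(f'pics/{n}0.png',I[...,::-1])
    f,cx,cy,R,t=cal(n); print(n,f,cx,cy,-R.T@t,R.round(2).tolist(),arm.calibration(n).keys())
s=arm.observe(); print(s)
E
```

```text
scene 541.9247240368592 274.00973696825304 207.01177185588557 [-0.07148329  0.73078207  1.05657485] [[-0.81, -0.58, -0.02], [-0.41, 0.59, -0.7], [0.42, -0.56, -0.72]] dict_keys(['fov_y', 'cx', 'cy', 'R', 't'])
top 503.6157983667234 285.13395594180736 217.5939910369333 [ 0.36838053 -0.03980617  1.08851347] [[-0.01, -1.0, -0.03], [-0.99, 0.01, -0.14], [0.14, 0.03, -0.99]] dict_keys(['fov_y', 'cx', 'cy', 'R', 't'])
{'time_s': 0.1, 'joints': array([-1.25704433e+00,  2.87117461e-01,  1.57801566e+00,  2.29796995e-05,
        1.27858666e+00, -1.49961857e-01]), 'joint_vel': array([-0.00030242, -0.0024653 , -0.00352107, -0.00137869, -0.0019273 ,
       -0.00157979]), 'joint_efforts': array([-7.25543650e-04, -4.07297230e+01, -2.93700171e+01, -1.81828841e-04,
        3.42165942e-03, -1.07033188e-05]), 'tcp_pos': array([ 0.30178169, -0.60313038,  0.23006665]), 'tcp_rot': array([[ 8.94400641e-01,  4.47266240e-01, -6.35562325e-04],
       [ 4.47266563e-01, -8.94398401e-01,  2.03007467e-03],
       [ 3.39537939e-04, -2.09996586e-03, -9.99997737e-01]]), 'wrist_force': array([-0.53985803, -0.46776669,  0.35938899]), 'wrist_torque': array([ 0.02182579,  0.03738466, -0.04783058]), 'finger_force': 0.0, 'width': 0.08518370443001885}
```

View pics/top0.png

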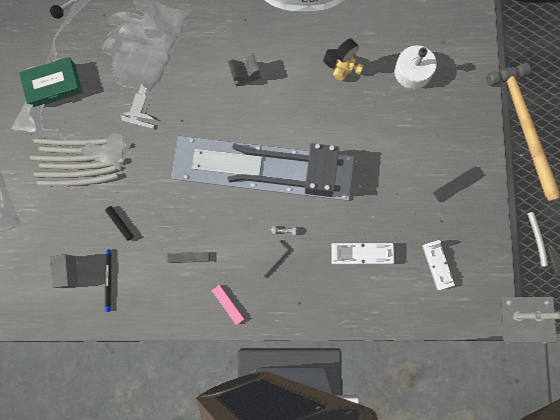

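View pics/scene0.png

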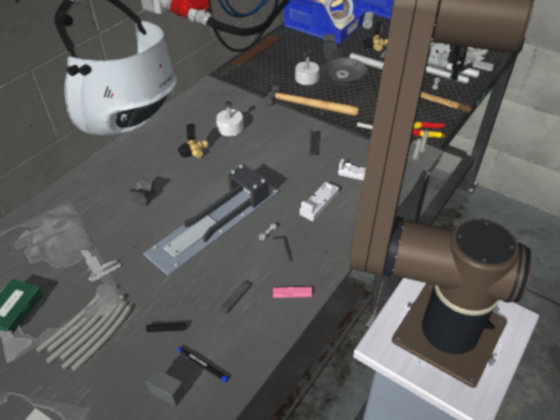

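Run:
```python
from h import *
z=np.load('top0.npz');I=z['I'];D=z['D'];P=pts('top',D)
H=cv2.medianBlur(P[...,2].astype(np.float32),3)
for nm,(u0,v0,u1,v1) in dict(b1=(100,198,142,250),b2=(160,245,222,270),b3=(428,160,490,208),pink=(205,280,250,330)).items():
    w=I[v0:v1,u0:u1].astype(int); bg=np.median(w.reshape(-1,3),0)
    m=(np.abs(w-bg).sum(2)>45).astype(np.uint8); 
    hm=((H[v0:v1,u0:u1]>.004)&(D[v0:v1,u0:u1]>0)).astype(np.uint8)
    for k,mm in(('col',m),('h',hm)):
        c=cv2.findContours(mm,0,2)[0]
        if not c: print(nm,k,'none');continue
        c=max(c,key=cv2.contourArea).reshape(-1,2)+[u0,v0]
        X=ray('top',c,.010)[:,:2]*1000
        r=cv2.minAreaRect(X.astype(np.float32)); hh=H[v0:v1,u0:u1][mm>0]
        print(nm,k,np.round(r[0],1),np.round(r[1],1),round(r[2],1),'h pct',np.percentile(hh,[50,75,90]).round(4), 'col',np.median(w[mm>0],0))
S=np.load('scene0.npz')['I']
def crop(I,u,v,w,h,s):return cv2.resize(I[v:v+h,u:u+w],None,fx=s,fy=s,interpolation=cv2.INTER_CUBIC)
A=crop(I,100,195,132,80,3);B=crop(I,320,160,132,80,3)
C=crop(I,320,220,132,80,3);E_=crop(S,290,160,132,80,3)
cv2.imwrite('pics/c1.png',np.vstack([np.hstack([A,B]),np.hstack([C,E_])])[...,::-1])
```

```text
b1 col [518.4 344.3] [102.1  35.7] 37.5 h pct [0.0018 0.0149 0.0164] col [75. 74. 72.]
b1 h [518.9 354.8] [86.8 17.4] 37.8 h pct [0.015  0.0163 0.017 ] col [47. 46. 47.]
b2 col [443.8 190.5] [ 24.3 112.6] 2.0 h pct [0.0111 0.0119 0.0125] col [106. 106. 103.]
b2 h [442.5 201.3] [20.3 91. ] 1.6 h pct [0.0115 0.0121 0.0126] col [106. 107. 104.]
b3 col [ 597.6 -385.1] [ 32.1 118.7] 30.4 h pct [0.0072 0.008  0.0085] col [79. 80. 79.]
b3 h [ 598.1 -382.3] [ 25.2 110.3] 31.9 h pct [0.0077 0.0081 0.0086] col [79. 80. 79.]
pink col [342.8 106.9] [100.   37.6] 36.6 h pct [0.0095 0.0113 0.0119] col [233. 145. 171.]
pink h [341.7 113.7] [90.3 20.8] 36.3 h pct [0.0113 0.0117 0.0122] col [242. 154. 189.]
```

View pics/c1.png

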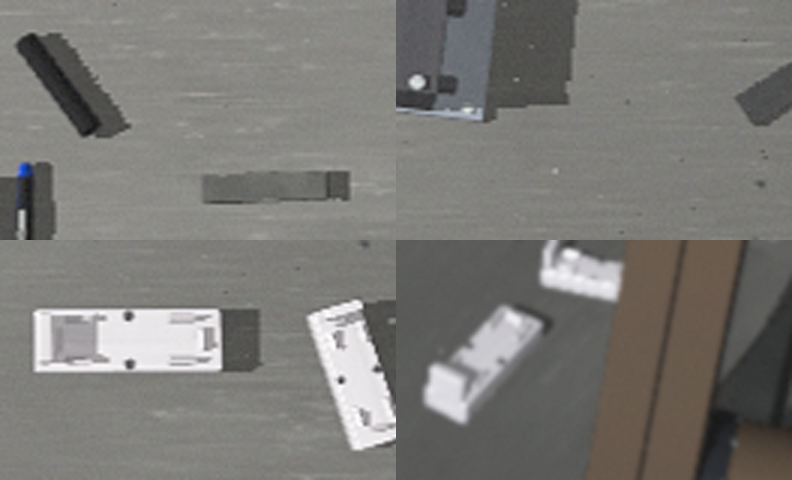

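The bar is the one at top px (190,257): it measures 20×91×12 mm. The others don't fit: (121,222) is a round rod, (459,184) is 25×110×8 mm, and (228,304) is pink. The shoe is the larger white one at (362,253), and the crop shows its tail plate at the left (+y) end. The smaller look-alike is at (438,265).

Run:
```python
from h import *
z=np.load('top0.npz');I=z['I'];D=z['D'];P=pts('top',D)*1000
def rect(m,zz,nm):
    c=max(cv2.findContours(m.astype(np.uint8),0,1)[0],key=cv2.contourArea).reshape(-1,2)
    X=ray('top',c,zz)[:,:2]*1000; r=cv2.minAreaRect(X.astype(np.float32)); print(nm,np.round(r[0],1),np.round(r[1],1),round(r[2],2)); return r
box=lambda u0,v0,u1,v1:(lambda m:(m.__setitem__((slice(v0,v1),slice(u0,u1)),True),m)[1])(np.zeros((420,560),bool))
Z=P[...,2]
B=box(318,236,402,272)
rect(B&(Z>17)&(Z<30),.024,'shoe24'); rect(B&(Z>17),.024,'shoe>17'); 
m=B&(Z>42); p=P[m]; print('plate',m.sum(),p.mean(0),p.min(0),p.max(0))
print('floor z', np.median(Z[B&(Z>17)&(Z<27)]))
J=box(165,120,365,212)
rect(J&(Z>4),.008,'jig>4'); rect(J&(Z>65),.074,'bridge')
w=I.astype(int).sum(2); rect(J&(w>480)&(Z>9)&(Z<19),.014,'strip bright')
m=J&(Z>9)&(Z<19); 
for lo,hi in((4,6),(6,8),(8,10),(10,12),(12,16),(16,22),(22,32),(60,70),(70,80)): print(lo,hi,(J&(Z>lo)&(Z<hi)).sum(),end='; ')
wl=J&(Z>23)&(Z<32); n,l,s,c=cv2.connectedComponentsWithStats(wl.astype(np.uint8))
for i in range(1,n):
    if s[i,4]>60:
        q=P[l==i]; vx=cv2.fitLine(q[:,:2].astype(np.float32),1,0,.01,.01).ravel(); print('wall',s[i],vx.round(4),q.min(0),q.max(0))
cv2.imwrite('pics/jig.png',cv2.resize(I[115:225,160:390],None,fx=3.4,fy=3.4,interpolation=2)[...,::-1])
```

```text
shoe24 [ 447.3 -172. ] [129.7  42.2] 89.61
shoe>17 [ 448.3 -172.3] [130.3  44.2] 89.61
plate 95 [ 437.48168134 -102.86573047  180.30261509] [ 368.38053094 -116.50255563   44.55302771] [ 464.45400869  -39.80616805 1088.51347322]
floor z 23.524003847992034
jig>4 [646.2  40.7] [394.4 119.8] 82.93
bridge [621.8 -87.2] [61.  97.1] 82.88
strip bright [653.9 122.8] [155.6  55.6] 83.17
4 6 932; 6 8 1453; 8 10 1342; 10 12 743; 12 16 1075; 16 22 320; 22 32 840; 60 70 53; 70 80 1273; wall [233 143  76  17 368] [ 1.589000e-01  9.873000e-01  6.602895e+02 -1.667320e+01] [650.93693673 -59.2125747   23.0746342 ] [689.73274308 104.46189338  31.99173079]
wall [228 174  78  12 370] [ 1.061000e-01  9.944000e-01  6.006984e+02 -3.650140e+01] [593.8840828  -52.08943471  23.00792855] [620.71643384 114.8864811   31.85745887]
```

View pics/jig.png

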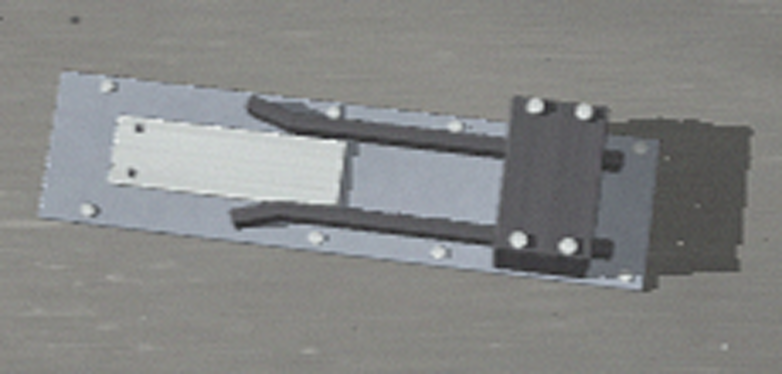

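Run:
```python
from h import *
z=np.load('top0.npz');I=z['I'].astype(int);D=z['D'];P=pts('top',D)*1000
w=I.sum(2); m=(w>540); 
up=[];lo=[]
for u in range(197,228):
    v=np.where(m[140:190,u])[0]+140; up.append((u,v.min()-.5)); lo.append((u,v.max()+.5))
U=ray('top',up,.014)[:,:2]*1000;L=ray('top',lo,.014)[:,:2]*1000
fu=np.polyfit(U[:,1],U[:,0],1);fl=np.polyfit(L[:,1],L[:,0],1); print('strip edges x(y)',fu,fl,'ctr at y=130',(np.polyval(fu,130)+np.polyval(fl,130))/2,'w',np.polyval(fu,130)-np.polyval(fl,130))
e=[];f=[]
for v in range(158,173):
    u=np.where(m[v,190:275])[0]+190; e.append((u.max()+.5,v)); f.append((u.min()-.5,v))
X=ray('top',e,.014)*1000; Y=ray('top',f,.014)*1000; print('pocket edge',X[:,:2].round(1).tolist()[::4],'open end',Y[:,:2].round(1).tolist()[::4])
# baseplate end edge & plate pts below bridge
Z=P[...,2]
# shoe plate
q=P[236:272,318:402].reshape(-1,3);q=q[(q[:,2]>42)&(q[:,2]<60)];print('plate',q.mean(0),q.min(0),q.max(0))
# walls tops by height, straight part
for s in (1,-1):
    k=(Z>24)&(Z<32)&(P[...,1]>-40)&(P[...,1]<70)&(P[...,0]>560)&(P[...,0]<720)
    q=P[k]; c=637.3+.135*(q[:,1]-36.9); q=q[(q[:,0]-c)*s>0]; fp=np.polyfit(q[:,1],q[:,0],1); print('wall',s,fp,np.polyval(fp,0),np.polyval(fp,50))
k=(Z>70)&(Z<80)&(P[...,0]>500)&(P[...,0]<700)&(P[...,1]>-180)&(P[...,1]<20); print('bridge mean',P[k].mean(0))
```

```text
strip edges x(y) [1.40325494e-01 6.55641916e+02] [1.42004659e-01 6.10191581e+02] ctr at y=130 651.2682085206882 w 45.2320440868242
pocket edge [[658.5, 44.9], [649.5, 44.9], [640.5, 47.1], [631.5, 47.1]] open end [[660.5, 195.3], [651.4, 195.2], [642.4, 197.2], [632.9, 161.6]]
plate [ 447.4722091  -111.98277563   48.99502114] [ 431.18672499 -116.50255563   44.55302771] [ 464.45400869 -107.64462171   53.92558451]
wall 1 [1.33017477e-01 6.63035643e+02] 663.0356426388763 669.6865164768126
wall -1 [1.34998586e-01 6.04609574e+02] 604.6095737692435 611.3595030923645
bridge mean [621.55759529 -86.91408097  73.89396949]
```

>>> {"name": "jog_arm", "arguments": {"dp": [[0,0,0],[0,0,0],[0,0,0],[0,0,0],[0,0,0]], "roll": [-0.124,-0.124,-0.124,-0.124,-0.124], "fingers": [0.6,0.6,0.6,0.6,0.6]}}

```text
time_s: 0.52
tcp_pos: [0.3019, -0.6033, 0.2305]
tcp_rot: [[0.463, 0.887, -0.0], [0.887, -0.463, 0.001], [0.001, -0.001, -1.0]]
wrist_force: [-0.4, 0.3, -0.3]
width: 0.0512
finger_force: 0.0
```

>>> {"name": "jog_arm", "arguments": {"dp": [[0,0,0],[0,0,0],[0,0,0],[0,0,0]], "roll": [-0.124,-0.124,-0.124,-0.115], "fingers": [0.6,0.6,0.6,0.6]}}

```text
time_s: 0.85
tcp_pos: [0.3019, -0.6033, 0.2305]
tcp_rot: [[-0.006, 1.0, -0.0], [1.0, 0.006, 0.001], [0.001, -0.0, -1.0]]
wrist_force: [0.6, -0.2, -0.2]
width: 0.0513
finger_force: 0.0
```

>>> {"name": "jog_arm", "arguments": {"dp": [[20,8,0],[40,12,0],[40,12,0],[40,12,0],[40,12,0]], "roll": [0,0,0,0,0], "fingers": [0.6,0.6,0.6,0.6,0.6]}}

```text
time_s: 1.27
tcp_pos: [0.3578, -0.422, 0.2305]
tcp_rot: [[0.001, 1.0, -0.001], [1.0, -0.001, 0.001], [0.001, -0.001, -1.0]]
wrist_force: [0.4, 0.5, -0.4]
width: 0.0515
finger_force: 0.0
```

>>> {"name": "jog_arm", "arguments": {"dp": [[40,12,0],[40,12,0],[40,12,0],[40,12,0],[40,12,0]], "roll": [0,0,0,0,0], "fingers": [0.6,0.6,0.6,0.6,0.6]}}

```text
time_s: 1.68
tcp_pos: [0.4176, -0.2223, 0.2309]
tcp_rot: [[0.001, 1.0, -0.0], [1.0, -0.001, 0.0], [0.0, -0.0, -1.0]]
wrist_force: [0.7, -0.7, -0.3]
width: 0.0508
finger_force: 0.0
```

>>> {"name": "jog_arm", "arguments": {"dp": [[40,12,0],[40,12,0],[40,12,0],[40,12,0],[40,0,0]], "roll": [0,0,0,0,0], "fingers": [0.6,0.6,0.6,0.6,0.6]}}

```text
time_s: 2.1
tcp_pos: [0.4664, -0.0228, 0.2313]
tcp_rot: [[-0.0, 1.0, 0.001], [1.0, 0.0, 0.0], [0.0, 0.001, -1.0]]
wrist_force: [0.0, 0.3, -0.5]
width: 0.0513
finger_force: 0.0
```

>>> {"name": "jog_arm", "arguments": {"dp": [[40,-4,15],[40,-6,25],[40,-6,25],[40,-6,25],[40,-6,25]], "roll": [0,0,0,0,0], "fingers": [0.6,0.6,0.6,0.6,0.6]}}

```text
time_s: 2.52
tcp_pos: [0.4398, 0.1559, 0.1281]
tcp_rot: [[-0.0, 1.0, 0.0], [1.0, 0.0, 0.0], [0.0, 0.0, -1.0]]
wrist_force: [1.4, 0.3, -0.1]
width: 0.0511
finger_force: 0.0
```

>>> {"name": "jog_arm", "arguments": {"dp": [[15,0,20],[0,0,0],[0,0,0]], "roll": [0,0,0], "fingers": [0.6,0.6,0.6]}}

```text
time_s: 2.77
tcp_pos: [0.4393, 0.1696, 0.1077]
tcp_rot: [[-0.002, 1.0, -0.004], [1.0, 0.002, -0.001], [-0.001, -0.004, -1.0]]
wrist_force: [-0.1, -0.3, 0.4]
width: 0.0511
finger_force: 0.0
```

>>> {"name": "jog_arm", "arguments": {"dp": [[16,2,30],[16,1,30],[0,0,25],[0,0,12],[0,0,0]], "roll": [0,0,0,0,0], "fingers": [0.6,0.6,0.6,0.6,0.6]}}

```text
time_s: 3.18
tcp_pos: [0.4426, 0.1999, 0.0104]
tcp_rot: [[0.001, 1.0, -0.004], [1.0, -0.001, -0.001], [-0.001, -0.004, -1.0]]
wrist_force: [-0.6, 0.0, 0.4]
width: 0.0512
finger_force: 0.0
```

>>> {"name": "jog_arm", "arguments": {"dp": [[0,0,4],[0,0,3],[0,0,0]], "roll": [0,0,0], "fingers": [0.6,0.6,0.6]}}

```text
time_s: 3.43
tcp_pos: [0.445, 0.2009, 0.0063]
tcp_rot: [[0.001, 1.0, 0.002], [1.0, -0.001, 0.0], [0.0, 0.002, -1.0]]
wrist_force: [-0.4, 0.1, -0.2]
width: 0.0514
finger_force: 0.0
```

Run:
```python
from h import *
s=arm.observe();print(s['tcp_pos'],s['tcp_rot'].round(4).tolist(),s['wrist_force'])
I,D=arm.camera('scene'); c=proj('scene',[[.4425,.2013,.02]])[0].astype(int);print(c)
cv2.imwrite('pics/g1.png',cv2.resize(I[c[1]-60:c[1]+60,c[0]-70:c[0]+70],None,fx=4,fy=4,interpolation=2)[...,::-1])
```

```text
[0.44502713 0.20087732 0.00634528] [[0.001, 1.0, 0.0025], [1.0, -0.001, 0.0005], [0.0005, 0.0025, -1.0]] [-0.41311184  0.09180758 -0.19777813]
[234 293]
```

View pics/g1.png

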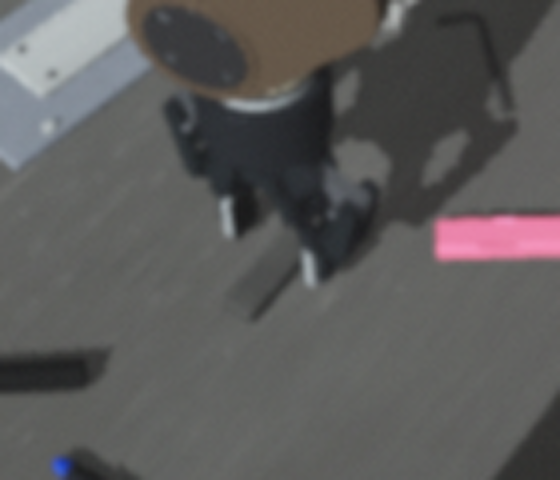

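The fingers straddle the bar: the pads are at crop (230,215) and (310,270), with the bar's near end between them at (245,300). I'll lower slightly and close.

>>> {"name": "jog_arm", "arguments": {"dp": [[0,-1,2],[0,0,0],[0,0,0],[0,0,0],[0,0,0]], "roll": [0,0,0,0,0], "fingers": [0.6,0.2,0,0,0]}}

```text
time_s: 3.9
tcp_pos: [0.4431, 0.2013, 0.0037]
tcp_rot: [[-0.0, 1.0, 0.001], [1.0, 0.0, 0.0], [0.0, 0.001, -1.0]]
wrist_force: [-0.4, -0.2, 2.9]
width: 0.0184
finger_force: 60.9
```

>>> {"name": "jog_arm", "arguments": {"dp": [[0,0,0],[0,0,0],[0,0,0],[0,0,0],[0,0,0]], "roll": [0,0,0,0,0], "fingers": [0,0,0,0,0]}}

```text
time_s: 4.32
tcp_pos: [0.4431, 0.2013, 0.0037]
tcp_rot: [[-0.0, 1.0, 0.001], [1.0, 0.0, 0.0], [0.0, 0.001, -1.0]]
wrist_force: [-0.9, -0.7, 5.6]
width: 0.0183
finger_force: 61.2
```

>>> {"name": "jog_arm", "arguments": {"dp": [[0,0,-10],[0,0,-20],[0,0,-30],[0,0,-20],[0,0,0]], "roll": [0,0,0,0,0], "fingers": [0,0,0,0,0]}}

```text
time_s: 4.73
tcp_pos: [0.4457, 0.202, 0.0876]
tcp_rot: [[-0.0, 1.0, 0.009], [1.0, 0.0, 0.002], [0.002, 0.009, -1.0]]
wrist_force: [1.1, 0.7, -1.7]
width: 0.018
finger_force: 60.4
```

Run:
```python
from h import *
s=arm.observe();print(s['tcp_pos'],s['tcp_rot'].round(4).tolist(),s['wrist_force'],s['width'],s['finger_force'])
I,D=arm.camera('scene'); c=proj('scene',s['tcp_pos'])[0].astype(int);print(c)
cv2.imwrite('pics/g2.png',cv2.resize(I[c[1]-60:c[1]+60,c[0]-70:c[0]+70],None,fx=4,fy=4,interpolation=2)[...,::-1])
```

```text
[0.44568619 0.20199717 0.08758766] [[-0.0001, 1.0, 0.0086], [1.0, 0.0001, 0.002], [0.002, 0.0086, -1.0]] [ 1.06555611  0.66305281 -1.65308819] 0.017960166008239128 60.39324760437012
[231 275]
```

View pics/g2.png

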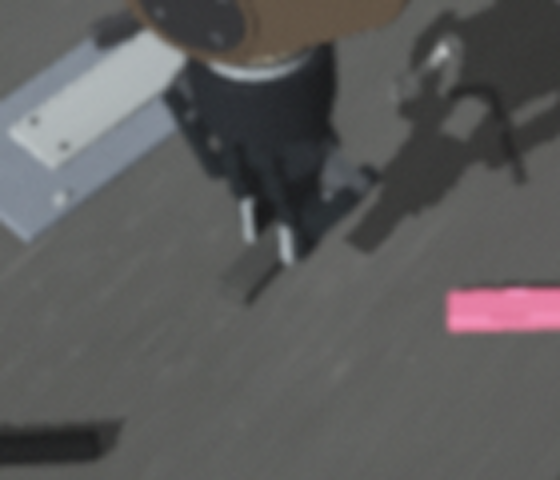

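The bar is held between the pads, with its near end at crop (245,280). Next I'll measure how it sits relative to the TCP.

```bash
cat > held.py <<'E'
from h import *
s=arm.observe();T=s['tcp_pos'];print('tcp',T)
for n in('top','scene'):
    I,D=arm.camera(n);P=pts(n,D)
    d=(P-T)*1000
    k=(np.abs(d[...,0])<14)&(np.abs(d[...,1])<60)&(np.abs(d[...,1])>17)&(d[...,2]>-9)&(d[...,2]<16)&(D>0)
    q=d[k]
    for sg in(1,-1):
        a=q[q[:,1]*sg>0]
        if len(a)>10: print(n,sg,len(a),'x',np.percentile(a[:,0],[3,50,97]).round(1),'y',np.percentile(a[:,1],[1,99]).round(1),'z',np.percentile(a[:,2],[5,50,95]).round(1),'slope z/y',np.polyfit(a[:,1],a[:,2],1)[0].round(3),'x/y',np.polyfit(a[:,1],a[:,0],1)[0].round(3))
E
python3 held.py
```

```text
tcp [0.44428025 0.20163509 0.0852921 ]
top -1 154 x [-9.4  0.2 10.4] y [-44.9 -18.2] z [ 2.9  7.4 10.4] slope z/y 0.044 x/y 0.003
scene 1 140 x [-13.3  -4.8   5.9] y [17.5 45.9] z [-4.6  4.5  7.8] slope z/y -0.055 x/y 0.043
```

>>> {"name": "jog_arm", "arguments": {"dp": [[-20,1,0],[-35,1,0],[-40,1,0],[-40,1,0],[-40,0,0]], "roll": [0,0,0,0,0], "fingers": [0,0,0,0,0]}}

```text
time_s: 5.3
tcp_pos: [0.4447, 0.0251, 0.0809]
tcp_rot: [[-0.001, 1.0, -0.004], [1.0, 0.001, 0.001], [0.001, -0.004, -1.0]]
wrist_force: [0.4, 0.6, -0.7]
width: 0.0179
finger_force: 60.4
```

>>> {"name": "jog_arm", "arguments": {"dp": [[-40,0,0],[-40,0,0],[-40,0,0],[-40,0,0],[-25,0,0]], "roll": [0,0,0,0,0], "fingers": [0,0,0,0,0]}}

```text
time_s: 5.72
tcp_pos: [0.4452, -0.1614, 0.0811]
tcp_rot: [[0.002, 1.0, -0.003], [1.0, -0.002, 0.001], [0.001, -0.003, -1.0]]
wrist_force: [0.4, 0.6, -2.1]
width: 0.0178
finger_force: 60.4
```

>>> {"name": "jog_arm", "arguments": {"dp": [[-13,0,0],[0,0,20],[0,0,10],[0,0,0],[0,0,0]], "roll": [0,0,0,0,0], "fingers": [0,0,0,0,0]}}

```text
time_s: 6.13
tcp_pos: [0.4452, -0.17, 0.0512]
tcp_rot: [[-0.001, 1.0, -0.004], [1.0, 0.001, 0.003], [0.003, -0.004, -1.0]]
wrist_force: [0.3, 0.3, -1.6]
width: 0.0179
finger_force: 60.3
```

>>> {"name": "jog_arm", "arguments": {"dp": [[0,0,0],[0,0,0]], "roll": [0,0], "fingers": [0,0]}}

```text
time_s: 6.3
tcp_pos: [0.4471, -0.1713, 0.0536]
tcp_rot: [[-0.001, 1.0, 0.001], [1.0, 0.001, -0.0], [-0.0, 0.001, -1.0]]
wrist_force: [-0.4, -0.2, -1.9]
width: 0.0182
finger_force: 60.3
```

```bash
python3 held.py
```

```text
tcp [ 0.44713869 -0.17125689  0.05360141]
scene 1 107 x [-12.1  -2.9   8.3] y [17.5 59.6] z [-5.8  5.   9.7] slope z/y -0.225 x/y 0.018
```

>>> {"name": "jog_arm", "arguments": {"dp": [[-0.5,0.8,8],[0,0,6],[0,0,4],[0,0,2],[0,0,0]], "roll": [0,0,0,0,0], "fingers": [0,0,0,0,0]}}

```text
time_s: 6.82
tcp_pos: [0.4469, -0.1719, 0.0321]
tcp_rot: [[0.0, 1.0, -0.002], [1.0, -0.0, 0.001], [0.001, -0.002, -1.0]]
wrist_force: [-0.4, -0.3, -1.7]
width: 0.0178
finger_force: 60.3
```

>>> {"name": "jog_arm", "arguments": {"dp": [[0,0,2],[0,0,2],[0,0,0]], "roll": [0,0,0], "fingers": [0,0,0]}}

```text
time_s: 7.07
tcp_pos: [0.4473, -0.1722, 0.0288]
tcp_rot: [[0.0, 1.0, -0.0], [1.0, -0.0, 0.0], [0.0, -0.0, -1.0]]
wrist_force: [-0.1, -0.3, -1.9]
width: 0.0181
finger_force: 60.3
```

Run:
```python
from h import *
a=[]
s=arm.observe();print(s['tcp_pos'],s['wrist_force'],s['wrist_torque'])
I,D=arm.camera('scene'); c=proj('scene',s['tcp_pos'])[0].astype(int)
J,D2=arm.camera('top'); d=proj('top',s['tcp_pos'])[0].astype(int)
f=lambda I,c:cv2.resize(I[c[1]-60:c[1]+60,c[0]-50:c[0]+50],None,fx=4,fy=4,interpolation=2)
cv2.imwrite('pics/g3.png',np.hstack([f(I,c),f(J,d)])[...,::-1])
```

```text
[ 0.44734241 -0.17222796  0.02882534] [-0.10985553 -0.27297839 -1.88043333] [-0.00062766 -0.01063868 -0.02472975]
```

View pics/g3.png

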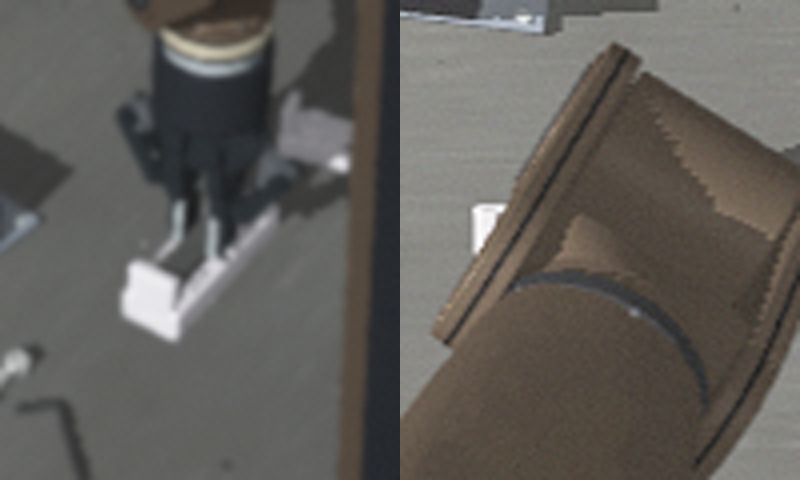

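The bar is down between the cheeks (crop (185,245)) and no contact force shows yet. I'll ease it down until it touches, then release.

>>> {"name": "jog_arm", "arguments": {"dp": [[0,0,0.7],[0,0,0.7],[0,0,0]], "roll": [0,0,0], "fingers": [0,0,0]}}

```text
time_s: 7.42
tcp_pos: [0.4476, -0.1723, 0.0278]
tcp_rot: [[-0.0, 1.0, 0.0], [1.0, 0.0, -0.0], [-0.0, 0.0, -1.0]]
wrist_force: [-0.0, -0.9, -1.2]
width: 0.0181
finger_force: 60.4
```

>>> {"name": "jog_arm", "arguments": {"dp": [[0,0,0],[0,0,0],[0,0,0],[0,0,0],[0,0,0]], "roll": [0,0,0,0,0], "fingers": [0.3,0.4,0.4,0.4,0.4]}}

```text
time_s: 7.83
tcp_pos: [0.4477, -0.1724, 0.0279]
tcp_rot: [[0.0, 1.0, 0.0], [1.0, -0.0, -0.0], [-0.0, 0.0, -1.0]]
wrist_force: [-0.2, -0.1, -0.4]
width: 0.0342
finger_force: 0.0
```

>>> {"name": "jog_arm", "arguments": {"dp": [[0,0,-10],[0,0,-20],[0,0,-30],[0,0,-40],[0,0,0]], "roll": [0,0,0,0,0], "fingers": [0.4,0.4,0.6,1,1]}}

```text
time_s: 8.25
tcp_pos: [0.452, -0.1751, 0.1365]
tcp_rot: [[-0.0, 1.0, 0.013], [1.0, 0.0, -0.008], [-0.008, 0.013, -1.0]]
wrist_force: [1.0, -1.2, 1.2]
width: 0.069
finger_force: 0.0
```

```bash
cat > chk.py <<'E'
from h import *
s=arm.observe();print(s['tcp_pos'],s['wrist_force'])
I,D=arm.camera('scene');P=pts('scene',D)*1000
import sys
bx,by,th,z0=[float(a) for a in sys.argv[1:5]]   # shoe centre mm, dir of +y (rad from world y, toward +x), underside z
e=np.array([np.sin(th),np.cos(th)]);n=np.array([e[1],-e[0]])
d=P[...,:2]-[bx,by]; X=d@n; Y=d@e; Z=P[...,2]-z0
k=(D>0)&(abs(X)<45)&(abs(Y)<90)&(Z>18)&(Z<56); 
w=I.astype(int).sum(2)
b=k&(w<420)&(Z>28)&(Z<42)&(abs(X)<12)&(abs(Y)<50)
if b.sum()>5: print('bar n',b.sum(),'X',np.percentile(X[b],[3,50,97]).round(1),'Y',np.percentile(Y[b],[1,99]).round(1),'Z',np.percentile(Z[b],[5,50,95]).round(1),'dz/dy',np.polyfit(Y[b],Z[b],1)[0].round(3))
g=k&(w>450); 
if g.sum()>5: print('shoe n',g.sum(),'X',np.percentile(X[g],[1,99]).round(1),'Y',np.percentile(Y[g],[1,99]).round(1),'Z',np.percentile(Z[g],[5,50,99]).round(1))
t=g&(Z>42); 
if t.sum()>3: print('plate',t.sum(),X[t].mean().round(1),Y[t].mean().round(1),'ztop',Z[t].max().round(1))
E
python3 chk.py 448 -172 0.007 0
```

```text
[ 0.45203646 -0.17508105  0.1364929 ] [ 1.03255974 -1.23028638  1.23805045]
bar n 180 X [-11.4  -2.5   8.1] Y [-45.   44.2] Z [30.4 34.2 38.1] dz/dy 0.007
shoe n 332 X [-23.8  19.2] Y [-62.9  67.6] Z [19.3 25.4 51.4]
plate 51 -3.1 62.5 ztop 53.1
```

>>> {"name": "jog_arm", "arguments": {"dp": [[0,0,25],[0,0,35],[0,0,25],[0,0,15],[0,0,0]], "roll": [0,0,0,0,0], "fingers": [1,1,1,1,1]}}

```text
time_s: 8.72
tcp_pos: [0.444, -0.1701, 0.0234]
tcp_rot: [[0.0, 1.0, -0.008], [1.0, -0.0, 0.005], [0.005, -0.008, -1.0]]
wrist_force: [-1.5, -0.3, -0.5]
width: 0.0852
finger_force: 0.0
```

>>> {"name": "jog_arm", "arguments": {"dp": [[0,0,10],[0,0,10],[0,0,3],[0,0,0],[0,0,0]], "roll": [0,0,0,0,0], "fingers": [1,1,1,1,1]}}

```text
time_s: 9.13
tcp_pos: [0.4478, -0.1725, 0.0051]
tcp_rot: [[-0.0, 1.0, 0.001], [1.0, 0.0, -0.0], [-0.0, 0.001, -1.0]]
wrist_force: [-0.3, -1.4, -0.3]
width: 0.0853
finger_force: 0.0
```

>>> {"name": "jog_arm", "arguments": {"dp": [[0,0,0],[0,0,0],[0,0,0],[0,0,0],[0,0,0]], "roll": [0,0,0,0,0], "fingers": [0.7,0.6,0.5,0.3,0]}}

```text
time_s: 9.55
tcp_pos: [0.4478, -0.1726, 0.0055]
tcp_rot: [[-0.0, 1.0, 0.0], [1.0, 0.0, -0.0], [-0.0, 0.0, -1.0]]
wrist_force: [-1.9, 0.7, 4.7]
width: 0.0429
finger_force: 63.6
```

>>> {"name": "jog_arm", "arguments": {"dp": [[0,0,0],[0,0,0],[0,0,0],[0,0,0]], "roll": [0,0,0,0], "fingers": [0,0,0,0]}}

```text
time_s: 9.88
tcp_pos: [0.4478, -0.1726, 0.0055]
tcp_rot: [[-0.0, 1.0, 0.0], [1.0, 0.0, -0.0], [-0.0, 0.0, -1.0]]
wrist_force: [-2.2, 1.0, 5.9]
width: 0.0428
finger_force: 63.7
```

>>> {"name": "jog_arm", "arguments": {"dp": [[0,0,-3],[0,0,-6],[0,0,-10],[0,0,-12],[0,0,-12]], "roll": [0,0,0,0,0], "fingers": [0,0,0,0,0]}}

```text
time_s: 10.3
tcp_pos: [0.4467, -0.1717, 0.0478]
tcp_rot: [[-0.0, 1.0, -0.002], [1.0, 0.0, 0.001], [0.001, -0.002, -1.0]]
wrist_force: [0.2, -0.1, -5.6]
width: 0.0422
finger_force: 62.4
```

>>> {"name": "jog_arm", "arguments": {"dp": [[0,0,-12],[0,0,-8],[0,0,-4],[0,0,0],[0,0,0]], "roll": [0,0,0,0,0], "fingers": [0,0,0,0,0]}}

```text
time_s: 10.72
tcp_pos: [0.4472, -0.1721, 0.0715]
tcp_rot: [[-0.0, 1.0, -0.0], [1.0, 0.0, 0.0], [0.0, -0.0, -1.0]]
wrist_force: [-0.2, -0.0, -5.7]
width: 0.0426
finger_force: 62.3
```

```bash
python3 chk.py 447.7 -172.4 0.0 67
```

```text
[ 0.4471878  -0.17207239  0.07147977] [-0.18989653 -0.03252835 -5.71885115]
bar n 131 X [-11.4  -2.4   9.2] Y [-19.8  42.9] Z [29.6 33.2 37.1] dz/dy 0.021
shoe n 258 X [-27.5  25.2] Y [-29.5  68.8] Z [19.4 26.9 49.3]
plate 52 -1.4 61.2 ztop 49.4
```

>>> {"name": "jog_arm", "arguments": {"dp": [[15,0,-5],[30,0,-10],[30,0,0],[30,0,0],[30,0,0]], "roll": [0,0,0,0,0], "fingers": [0,0,0,0,0]}}

```text
time_s: 11.18
tcp_pos: [0.4467, -0.036, 0.086]
tcp_rot: [[0.001, 1.0, -0.001], [1.0, -0.001, 0.001], [0.001, -0.001, -1.0]]
wrist_force: [0.9, -0.4, -5.7]
width: 0.0425
finger_force: 62.4
```

>>> {"name": "jog_arm", "arguments": {"dp": [[30,5,0],[27,20,0],[25,30,0],[25,30,0],[25,30,0]], "roll": [0,0,0,0,0], "fingers": [0,0,0,0,0]}}

```text
time_s: 11.6
tcp_pos: [0.5627, 0.0963, 0.0853]
tcp_rot: [[-0.001, 1.0, -0.002], [1.0, 0.001, -0.0], [-0.0, -0.002, -1.0]]
wrist_force: [0.2, -0.4, -4.9]
width: 0.0423
finger_force: 62.4
```

>>> {"name": "jog_arm", "arguments": {"dp": [[25,30,0],[20,25,0],[10,20,0],[0,12,0],[0,5,0]], "roll": [0,0,0,0,0], "fingers": [0,0,0,0,0]}}

```text
time_s: 12.02
tcp_pos: [0.6554, 0.1505, 0.0849]
tcp_rot: [[-0.001, 1.0, -0.001], [1.0, 0.001, -0.0], [-0.0, -0.001, -1.0]]
wrist_force: [-0.2, -0.8, -5.9]
width: 0.0424
finger_force: 62.5
```

>>> {"name": "jog_arm", "arguments": {"dp": [[0,0,0],[0,0,0],[0,0,0],[0,0,0],[0,0,0]], "roll": [0.04,0.054,0.04,0,0], "fingers": [0,0,0,0,0]}}

```text
time_s: 12.43
tcp_pos: [0.6534, 0.1492, 0.0855]
tcp_rot: [[0.133, 0.991, -0.003], [0.991, -0.133, -0.0], [-0.001, -0.003, -1.0]]
wrist_force: [0.5, -0.3, -5.9]
width: 0.0424
finger_force: 62.5
```

```bash
python3 - <<'E'
from h import *
s=arm.observe();T=s['tcp_pos']*1000;R=s['tcp_rot'];print(T,R.round(4).tolist(),s['wrist_force'])
print('tool move to mouth', R.T@(np.array([653.9,151,19.5])-T))
E
python3 chk.py 653.9 151 0.134 81
```

```text
[653.41932953 149.23536789  85.4994667 ] [[0.133, 0.9911, -0.0026], [0.9911, -0.133, -0.0002], [-0.0006, -0.0025, -1.0]] [ 0.46327627 -0.32343429 -5.88204772]
tool move to mouth [ 1.85103021  0.40722426 65.99759413]
[0.65341933 0.14923537 0.08549947] [ 0.46327627 -0.32343429 -5.88204772]
bar n 129 X [-11.4  -2.3   8.5] Y [-16.7  44.4] Z [30.3 33.2 36.8] dz/dy -0.01
shoe n 243 X [-27.1  15.3] Y [-33.9  64.5] Z [18.7 26.  50.3]
plate 54 -3.4 58.9 ztop 50.8
```

>>> {"name": "jog_arm", "arguments": {"dp": [[1.5,0.3,10],[0,0,20],[0,0,15],[0,0,8],[0,0,4]], "roll": [0,0,0,0,0], "fingers": [0,0,0,0,0]}}

```text
time_s: 12.9
tcp_pos: [0.6529, 0.151, 0.0264]
tcp_rot: [[0.133, 0.991, -0.005], [0.991, -0.133, -0.0], [-0.001, -0.005, -1.0]]
wrist_force: [0.1, -0.1, -6.2]
width: 0.0429
finger_force: 62.4
```

>>> {"name": "jog_arm", "arguments": {"dp": [[0,0,3],[0,0,2],[0,0,2],[0,0,0],[0,0,0]], "roll": [0,0,0,0,0], "fingers": [0,0,0,0,0]}}

```text
time_s: 13.32
tcp_pos: [0.6555, 0.1512, 0.0234]
tcp_rot: [[0.134, 0.991, 0.001], [0.991, -0.134, 0.0], [0.0, 0.001, -1.0]]
wrist_force: [-0.6, -0.6, -5.9]
width: 0.0425
finger_force: 62.4
```

>>> {"name": "jog_arm", "arguments": {"dp": [[0,0,1],[0,0,0]], "roll": [0,0], "fingers": [0,0]}}

```text
time_s: 13.48
tcp_pos: [0.6553, 0.1512, 0.0221]
tcp_rot: [[0.134, 0.991, 0.001], [0.991, -0.134, 0.0], [0.0, 0.001, -1.0]]
wrist_force: [0.0, -0.1, -6.6]
width: 0.0424
finger_force: 62.4
```

```bash
python3 chk.py 653.9 151 0.134 14
```

```text
[0.65526407 0.15117223 0.02214589] [ 0.01965512 -0.09270955 -6.62867758]
bar n 143 X [-11.5  -2.2   8. ] Y [-44.9  47.2] Z [31.3 36.8 40.2] dz/dy -0.014
shoe n 260 X [-26.9  18.8] Y [-60.3  67. ] Z [19.8 27.5 52.7]
plate 61 -2.0 62.1 ztop 54.6
```

>>> {"name": "jog_arm", "arguments": {"dp": [[0,-1.2,1],[0,0,1],[0,0,0.7],[0,0,0],[0,0,0]], "roll": [0,0,0,0,0], "fingers": [0,0,0,0,0]}}

```text
time_s: 13.95
tcp_pos: [0.6538, 0.1513, 0.0196]
tcp_rot: [[0.134, 0.991, -0.0], [0.991, -0.134, -0.0], [-0.0, -0.0, -1.0]]
wrist_force: [-2.5, -0.7, -1.8]
width: 0.0428
finger_force: 62.9
```

>>> {"name": "jog_arm", "arguments": {"dp": [[0,0,0.4],[0,0,0],[0,0,0],[0,0,0],[0,0,0]], "roll": [0,0,0,0,0], "fingers": [0,0,0.7,1,1]}}

```text
time_s: 14.37
tcp_pos: [0.6551, 0.1514, 0.0195]
tcp_rot: [[0.134, 0.991, 0.003], [0.991, -0.134, 0.0], [0.001, 0.003, -1.0]]
wrist_force: [0.3, -0.2, 0.9]
width: 0.077
finger_force: 0.0
```

>>> {"name": "jog_arm", "arguments": {"dp": [[0,0,0],[0,0,0],[0,0,-15],[0,0,-30],[0,0,-40]], "roll": [0,0,0,0,0], "fingers": [1,1,1,1,1]}}

```text
time_s: 14.78
tcp_pos: [0.6513, 0.151, 0.1014]
tcp_rot: [[0.134, 0.991, -0.007], [0.991, -0.134, -0.001], [-0.002, -0.007, -1.0]]
wrist_force: [0.2, -0.7, 0.1]
width: 0.0853
finger_force: 0.0
```

>>> {"name": "jog_arm", "arguments": {"dp": [[0,0,-30],[20,0,0],[40,0,0],[40,0,0],[20,0,0]], "roll": [0,0,0,0,0], "fingers": [1,0.5,0,0,0]}}

```text
time_s: 15.2
tcp_pos: [0.6703, 0.274, 0.1359]
tcp_rot: [[0.132, 0.991, 0.003], [0.991, -0.132, 0.002], [0.003, 0.003, -1.0]]
wrist_force: [-0.4, 0.2, -0.2]
width: 0.0387
finger_force: 0.0
```

```bash
python3 chk.py 653.9 151 0.134 14
python3 - <<'E'
from h import *
s=arm.observe();print(s['tcp_pos'],s['width'])
I,D=arm.camera('scene'); c=proj('scene',[.654,.12,.03])[0].astype(int)
J,D2=arm.camera('top'); d=proj('top',[.65,.12,.03])[0].astype(int)
f=lambda I,c:cv2.resize(I[max(0,c[1]-60):c[1]+60,c[0]-50:c[0]+50],(400,480),interpolation=2)
cv2.imwrite('pics/g4.png',np.hstack([f(I,c),f(J,d)])[...,::-1])
E
```

```text
[0.67026331 0.27397426 0.13591252] [-0.38663089  0.22123268 -0.16520174]
bar n 245 X [-11.7  -3.   10.1] Y [-48.6  46.6] Z [30.  34.2 37. ] dz/dy -0.001
shoe n 382 X [-25.7  15.4] Y [-61.2  66.2] Z [19.2 24.1 51.4]
plate 54 -2.9 62.2 ztop 54.2
[0.67003231 0.276504   0.1355781 ] 0.030892047473062817
```

View pics/g4.png

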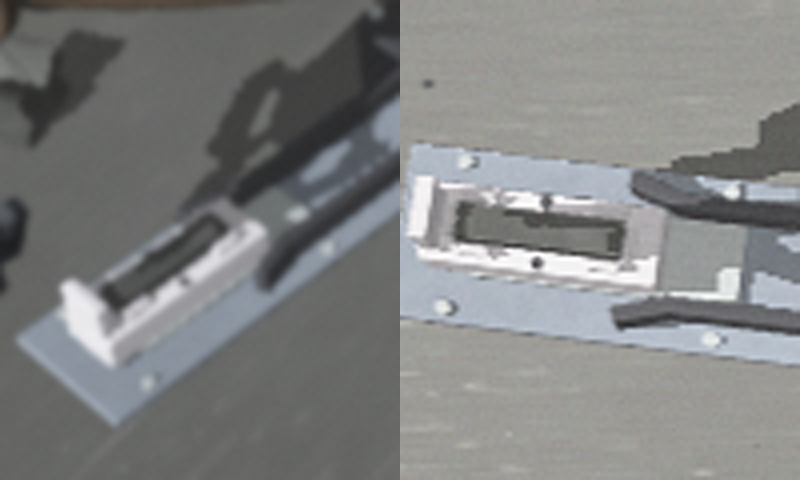

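The shoe is set down in the flare with the bar flat in its cradle: shoe at crop (540,235), guide mouth at (640,185)/(620,315). Next I'll come down behind the tail plate with the fingers shut.

>>> {"name": "jog_arm", "arguments": {"dp": [[0,0,15],[0,0,30],[0,0,30],[0,0,18],[0,0,0]], "roll": [0,0,0,0,0], "fingers": [0,0,0,0,0]}}

```text
time_s: 15.77
tcp_pos: [0.6654, 0.2672, 0.0332]
tcp_rot: [[0.136, 0.991, -0.012], [0.991, -0.136, -0.003], [-0.005, -0.011, -1.0]]
wrist_force: [-1.2, 0.1, -1.8]
width: 0.0001
finger_force: 0.0
```

>>> {"name": "jog_arm", "arguments": {"dp": [[-10,0,0],[-10,0,0],[-10,0,0],[-5,0,0],[0,0,0]], "roll": [0,0,0,0,0], "fingers": [0,0,0,0,0]}}

```text
time_s: 16.18
tcp_pos: [0.6662, 0.2338, 0.0425]
tcp_rot: [[0.136, 0.991, 0.003], [0.991, -0.136, 0.0], [0.001, 0.003, -1.0]]
wrist_force: [0.9, 0.6, 0.0]
width: -0.0002
finger_force: 0.0
```

```bash
cat > st.py <<'E'
from h import *
s=arm.observe();T=s['tcp_pos']*1000;e=np.array([.1338,.991]);d=T[:2]-[638.5,37]
print('s',(d@e).round(1),'lat',(d@[e[1],-e[0]]).round(1),'z',T[2].round(1),'F along',(s['wrist_force'][:2]@e).round(1),s['wrist_force'].round(1),s['width'].round(4),s['tcp_rot'][:,0].round(3))
E
python3 st.py
```

```text
Traceback (most recent call last):
  File "st.py", line 3, in <module>
    print('s',(d@e).round(1),'lat',(d@[e[1],-e[0]]).round(1),'z',T[2].round(1),'F along',(s['wrist_force'][:2]@e).round(1),s['wrist_force'].round(1),s['width'].round(4),s['tcp_rot'][:,0].round(3))
                                                                                                                                                     ^^^^^^^^^^^^^^^^
AttributeError: 'float' object has no attribute 'round'
```

>>> {"name": "jog_arm", "arguments": {"dp": [[-2,-0.7,0],[-2,0,0],[-2,0,0],[-3,0,0],[-3,0,0]], "roll": [-0.002,0,0,0,0], "fingers": [0,0,0,0,0]}}

```text
time_s: 16.6
tcp_pos: [0.6629, 0.2246, 0.0407]
tcp_rot: [[0.132, 0.991, 0.0], [0.991, -0.132, 0.002], [0.002, 0.0, -1.0]]
wrist_force: [-0.2, 3.2, -0.0]
width: 0.0003
finger_force: 1.7
```

>>> {"name": "jog_arm", "arguments": {"dp": [[-3,0,0],[-4,0,0],[-4,0,0],[-4,0,0],[-4,0,0]], "roll": [0,0,0,0,0], "fingers": [0,0,0,0,0]}}

```text
time_s: 17.02
tcp_pos: [0.6604, 0.2047, 0.0407]
tcp_rot: [[0.132, 0.991, 0.0], [0.991, -0.132, 0.0], [0.0, 0.0, -1.0]]
wrist_force: [-0.1, 3.4, 0.4]
width: -0.0002
finger_force: 1.7
```

```bash
sed -i "s/s\['width'\].round(4),//" st.py; python3 st.py; python3 chk.py 650.5 132 0.134 14
```

```text
s 169.1 lat -0.8 z 40.7 F along 3.4 [-0.1  3.4  0.4] [0.132 0.991 0.   ]
[0.66037952 0.20471701 0.04065836] [-0.0665686   3.44557894  0.4086248 ]
bar n 223 X [-11.6  -3.7   8.8] Y [-49.   43.7] Z [30.  34.1 37.8] dz/dy -0.004
shoe n 159 X [-23.9   3.3] Y [-38.4  86. ] Z [19.  24.8 50.7]
plate 15 -9.2 70.6 ztop 51.7
```

>>> {"name": "jog_arm", "arguments": {"dp": [[-4,0,0],[-4,0,0],[-4,0,0],[-4,0,0],[-4,0,0]], "roll": [0,0,0,0,0], "fingers": [0,0,0,0,0]}}

```text
time_s: 17.48
tcp_pos: [0.6578, 0.1847, 0.0407]
tcp_rot: [[0.132, 0.991, 0.0], [0.991, -0.132, 0.0], [0.0, 0.0, -1.0]]
wrist_force: [0.9, 3.9, 1.3]
width: -0.0
finger_force: 1.8
```

>>> {"name": "jog_arm", "arguments": {"dp": [[-4,0.2,0],[-4,0,0],[-4,0,0],[-4,0,0],[-4,0,0]], "roll": [0,0,0,0,0], "fingers": [0,0,0,0,0]}}

```text
time_s: 17.9
tcp_pos: [0.6553, 0.1649, 0.0407]
tcp_rot: [[0.132, 0.991, 0.0], [0.991, -0.132, 0.0], [0.0, 0.0, -1.0]]
wrist_force: [0.1, 3.5, 0.7]
width: 0.0001
finger_force: 1.8
```

>>> {"name": "jog_arm", "arguments": {"dp": [[-4,0.2,0],[-4,0,0],[-4,0,0],[-4,0,0],[-4,0,0]], "roll": [0,0,0,0,0], "fingers": [0,0,0,0,0]}}

```text
time_s: 18.32
tcp_pos: [0.6529, 0.145, 0.0407]
tcp_rot: [[0.132, 0.991, 0.0], [0.991, -0.132, 0.0], [0.0, 0.0, -1.0]]
wrist_force: [0.2, 4.2, -0.1]
width: -0.0004
finger_force: 1.9
```

```bash
python3 st.py; python3 chk.py 642.8 68.7 0.134 14
```

```text
s 109.0 lat -0.2 z 40.7 F along 4.2 [ 0.2  4.2 -0.1] [0.132 0.991 0.   ]
[0.65287586 0.145008   0.04069408] [ 0.17560371  4.1960787  -0.08600346]
bar n 208 X [-11.3  -4.    9.2] Y [-48.6  47.3] Z [29.5 34.1 37.4] dz/dy 0.0
shoe n 154 X [-24.5   3.6] Y [-34.7  89.5] Z [19.6 26.2 52.9]
plate 18 -8.8 76.5 ztop 55.8
```

>>> {"name": "jog_arm", "arguments": {"dp": [[-3,0,0],[-3,0,0],[-3,0,0],[-3,0,0],[-3,0,0]], "roll": [0,0,0,0,0], "fingers": [0,0,0,0,0]}}

```text
time_s: 18.78
tcp_pos: [0.651, 0.1304, 0.0408]
tcp_rot: [[0.132, 0.991, 0.0], [0.991, -0.132, 0.0], [0.0, 0.0, -1.0]]
wrist_force: [0.7, 4.7, 0.3]
width: 0.0002
finger_force: 2.1
```

>>> {"name": "jog_arm", "arguments": {"dp": [[-3,0,0],[-3,0,0],[-3,0,0],[-3,0,0],[-3,0,0]], "roll": [0,0,0,0,0], "fingers": [0,0,0,0,0]}}

```text
time_s: 19.2
tcp_pos: [0.6493, 0.1156, 0.0411]
tcp_rot: [[0.132, 0.991, 0.001], [0.991, -0.132, 0.0], [0.001, 0.001, -1.0]]
wrist_force: [0.9, 5.4, 3.4]
width: 0.0002
finger_force: 2.6
```

>>> {"name": "jog_arm", "arguments": {"dp": [[-3,0,0],[-3,0,0],[-3,0,0],[-3,0,0],[-3,0,0]], "roll": [0,0,0,0,0], "fingers": [0,0,0,0,0]}}

```text
time_s: 19.62
tcp_pos: [0.6473, 0.1005, 0.0411]
tcp_rot: [[0.132, 0.991, 0.001], [0.991, -0.132, -0.0], [0.0, 0.001, -1.0]]
wrist_force: [1.9, 4.2, 3.7]
width: 0.0001
finger_force: 2.4
```

```bash
python3 st.py; python3 chk.py 637.1 24 0.134 14
```

```text
s 64.1 lat 0.2 z 41.1 F along 4.4 [1.9 4.2 3.7] [0.132 0.991 0.   ]
[0.64725487 0.10049225 0.04110235] [1.88595718 4.17909285 3.69365505]
bar n 168 X [-11.3  -4.4   8.9] Y [-40.2  45.7] Z [28.4 32.3 36.6] dz/dy 0.045
shoe n 154 X [-25.1   1.3] Y [-38.1  89.3] Z [19.7 25.4 53.1]
plate 15 -8.3 77.0 ztop 55.9
```

>>> {"name": "jog_arm", "arguments": {"dp": [[-2,0,0],[-2,0,0],[-2,0,0],[-2,0,0],[-2,0,0]], "roll": [0,0,0,0,0], "fingers": [0,0,0,0,0]}}

```text
time_s: 20.08
tcp_pos: [0.6452, 0.0906, 0.0401]
tcp_rot: [[0.131, 0.991, -0.001], [0.991, -0.131, -0.0], [-0.0, -0.001, -1.0]]
wrist_force: [1.5, 3.7, 1.3]
width: 0.0001
finger_force: 1.8
```

>>> {"name": "jog_arm", "arguments": {"dp": [[-2,0,0],[-2,0,0],[-2,0,0],[-2,0,0],[-2,0,0]], "roll": [0,0,0,0,0], "fingers": [0,0,0,0,0]}}

```text
time_s: 20.5
tcp_pos: [0.6436, 0.0805, 0.0398]
tcp_rot: [[0.132, 0.991, -0.002], [0.991, -0.132, -0.0], [-0.001, -0.002, -1.0]]
wrist_force: [-0.3, 1.6, -1.6]
width: 0.0003
finger_force: 1.1
```

>>> {"name": "jog_arm", "arguments": {"dp": [[-2,0,0],[-2,0,0],[-2,0,0],[-1.5,0,0],[-1.5,0,0]], "roll": [0,0,0,0,0], "fingers": [0,0,0,0,0]}}

```text
time_s: 20.92
tcp_pos: [0.6431, 0.0718, 0.0407]
tcp_rot: [[0.132, 0.991, -0.0], [0.991, -0.132, 0.0], [0.0, -0.0, -1.0]]
wrist_force: [0.3, 2.4, -1.8]
width: -0.0002
finger_force: 1.1
```

```bash
python3 st.py
```

```text
s 35.1 lat -0.1 z 40.7 F along 2.4 [ 0.3  2.4 -1.8] [0.132 0.991 0.   ]
```

>>> {"name": "jog_arm", "arguments": {"dp": [[-1,0,0],[-1,0,0],[-1,0,0],[-1,0,0],[-1,0,0]], "roll": [0,0,0,0,0], "fingers": [0,0,0,0,0]}}

```text
time_s: 21.33
tcp_pos: [0.6425, 0.067, 0.0406]
tcp_rot: [[0.132, 0.991, 0.0], [0.991, -0.132, 0.0], [0.0, 0.0, -1.0]]
wrist_force: [0.1, 2.2, -1.6]
width: 0.0001
finger_force: 1.2
```

>>> {"name": "jog_arm", "arguments": {"dp": [[-1,0,0],[-1,0,0],[-1,0,0],[-1,0,0],[-1,0,0]], "roll": [0,0,0,0,0], "fingers": [0,0,0,0,0]}}

```text
time_s: 21.75
tcp_pos: [0.6418, 0.062, 0.0406]
tcp_rot: [[0.132, 0.991, 0.0], [0.991, -0.132, 0.0], [0.0, 0.0, -1.0]]
wrist_force: [1.1, 1.1, -1.7]
width: -0.0002
finger_force: 1.1
```

```bash
python3 st.py; python3 chk.py 632 -12 0.134 11
```

```text
s 25.2 lat -0.0 z 40.6 F along 1.2 [ 1.1  1.1 -1.7] [0.132 0.991 0.   ]
[0.64182974 0.06200818 0.04063842] [ 1.08779247  1.06182324 -1.66381452]
bar n 170 X [-11.4  -4.2   9. ] Y [-46.2  45.4] Z [29.3 34.3 38.2] dz/dy 0.036
shoe n 152 X [-24.4   0.9] Y [-44.8  86.6] Z [20.  26.2 51. ]
plate 16 -9.5 68.7 ztop 52.7
```

>>> {"name": "jog_arm", "arguments": {"dp": [[-1,0,0],[-1,0,0],[-1,0,0],[-1,0,0],[-1,0,0]], "roll": [0,0,0,0,0], "fingers": [0,0,0,0,0]}}

```text
time_s: 22.22
tcp_pos: [0.6411, 0.0571, 0.0406]
tcp_rot: [[0.132, 0.991, -0.0], [0.991, -0.132, 0.0], [-0.0, -0.0, -1.0]]
wrist_force: [-0.1, 2.7, -1.2]
width: 0.0
finger_force: 1.1
```

>>> {"name": "jog_arm", "arguments": {"dp": [[-1,0,0],[-1,0,0],[-1,0,0],[0,0,0]], "roll": [0,0,0,0], "fingers": [0,0,0,0]}}

```text
time_s: 22.55
tcp_pos: [0.6408, 0.0538, 0.0407]
tcp_rot: [[0.132, 0.991, -0.0], [0.991, -0.132, -0.0], [-0.0, -0.0, -1.0]]
wrist_force: [0.1, 1.0, -0.5]
width: 0.0002
finger_force: 0.8
```

```bash
python3 st.py; python3 chk.py 631 -20 0.134 8
```

```text
s 17.0 lat 0.0 z 40.7 F along 1.0 [ 0.1  1.  -0.5] [ 0.132  0.991 -0.   ]
[0.64077225 0.05382665 0.04068938] [ 0.09332031  0.95579119 -0.45369583]
bar n 187 X [-11.   -4.1   8.8] Y [-47.9  45.3] Z [29.4 34.1 37.7] dz/dy 0.003
shoe n 154 X [-23.4   2.8] Y [-48.9  87. ] Z [19.3 25.5 53.8]
plate 21 -8.2 74.3 ztop 55.5
```

>>> {"name": "jog_arm", "arguments": {"dp": [[-0.7,0,0],[-0.7,0,0],[0,0,0]], "roll": [0,0,0], "fingers": [0,0,0]}}

```text
time_s: 22.85
tcp_pos: [0.6407, 0.0528, 0.0407]
tcp_rot: [[0.132, 0.991, 0.0], [0.991, -0.132, 0.0], [0.0, 0.0, -1.0]]
wrist_force: [0.7, 2.3, -1.0]
width: 0.0001
finger_force: 1.2
```

>>> {"name": "jog_arm", "arguments": {"dp": [[-0.7,0,0],[-0.7,0,0],[0,0,0]], "roll": [0,0,0], "fingers": [0,0,0]}}

```text
time_s: 23.1
tcp_pos: [0.6406, 0.0517, 0.0408]
tcp_rot: [[0.132, 0.991, 0.001], [0.991, -0.132, 0.001], [0.001, 0.0, -1.0]]
wrist_force: [0.3, 4.8, -0.8]
width: -0.0002
finger_force: 2.0
```

```bash
python3 st.py; python3 chk.py 630.5 -22 0.134 8
```

```text
s 14.8 lat 0.1 z 40.8 F along 4.8 [ 0.3  4.8 -0.8] [0.132 0.991 0.001]
[0.64061765 0.0516989  0.04077137] [ 0.33497768  4.84823737 -0.77932439]
bar n 185 X [-11.1  -2.8   8.5] Y [-49.3  44.9] Z [29.1 33.6 37.2] dz/dy -0.005
shoe n 143 X [-23.    2.2] Y [-39.7  86.5] Z [19.6 25.9 53.8]
plate 18 -8.9 72.4 ztop 55.4
```

>>> {"name": "jog_arm", "arguments": {"dp": [[-0.7,0,0],[-0.7,0,0],[0,0,0]], "roll": [0,0,0], "fingers": [0,0,0]}}

```text
time_s: 23.4
tcp_pos: [0.6408, 0.0516, 0.041]
tcp_rot: [[0.132, 0.991, 0.002], [0.991, -0.132, 0.003], [0.003, 0.001, -1.0]]
wrist_force: [1.6, 8.7, -0.6]
width: -0.0001
finger_force: 4.0
```

```bash
python3 st.py
```

```text
s 14.8 lat 0.3 z 41.0 F along 8.8 [ 1.6  8.7 -0.6] [0.132 0.991 0.003]
```

The end stop is met at 8.7 N with no further travel. I'll back off, lift clear and check.

>>> {"name": "jog_arm", "arguments": {"dp": [[2,0,0],[5,0,0],[15,0,0],[25,0,0],[30,0,-10]], "roll": [0,0,0,0,0], "fingers": [0,0,0,0,0]}}

```text
time_s: 23.82
tcp_pos: [0.649, 0.126, 0.0486]
tcp_rot: [[0.134, 0.991, -0.004], [0.991, -0.134, -0.001], [-0.002, -0.004, -1.0]]
wrist_force: [0.0, 0.5, 0.2]
width: 0.0003
finger_force: 0.0
```

>>> {"name": "jog_arm", "arguments": {"dp": [[40,0,-30],[40,0,-30],[40,0,-30],[30,0,0],[0,0,0]], "roll": [0,0,0,0,0], "fingers": [0,0,0,0,0]}}

```text
time_s: 24.23
tcp_pos: [0.6689, 0.2616, 0.1293]
tcp_rot: [[0.127, 0.992, 0.007], [0.992, -0.127, 0.003], [0.004, 0.006, -1.0]]
wrist_force: [-1.1, -0.3, -0.7]
width: -0.0003
finger_force: 0.0
```

```bash
python3 chk.py 630.5 -22 0.134 8
python3 - <<'E'
from h import *
I,D=arm.camera('scene'); c=proj('scene',[.63,-.01,.03])[0].astype(int)
J,D2=arm.camera('top'); d=proj('top',[.63,-.02,.03])[0].astype(int)
f=lambda I,c:cv2.resize(I[max(0,c[1]-60):c[1]+60,c[0]-50:c[0]+50],(400,480),interpolation=2)
cv2.imwrite('pics/g5.png',np.hstack([f(I,c),f(J,d)])[...,::-1])
E
```

```text
[0.66886486 0.26156734 0.12932766] [-1.10060119 -0.29600785 -0.69762202]
bar n 215 X [-10.8  -1.6   9.4] Y [-48.7  45.6] Z [30.2 34.  37.5] dz/dy -0.004
shoe n 219 X [-22.9  20.5] Y [-55.1  65.4] Z [19.1 23.8 41.4]
```

View pics/g5.png

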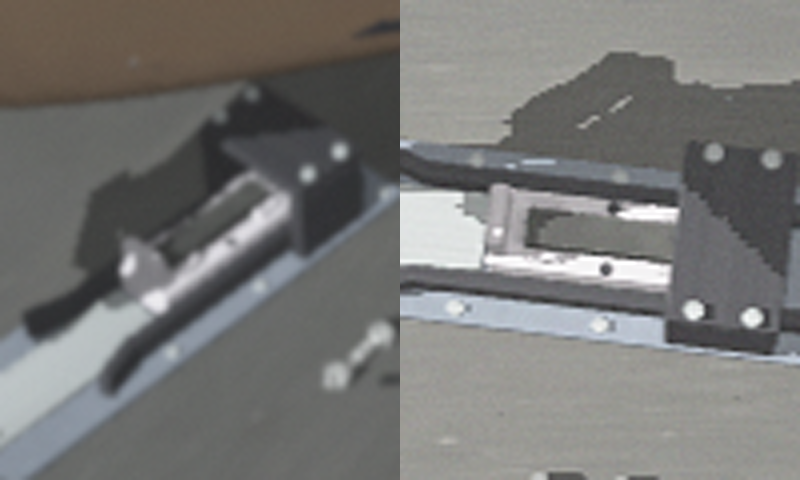

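The shoe lies flat in the pocket with its nose under the bridge (right half, bridge at (725,245)). The tail is at the strip's edge (490,230) and the bar is still in its cradle (600,235). The arm is clear, so I'm handing in.

>>> {"name": "jog_arm", "arguments": {"dp": [[0,0,0],[0,0,0],[0,0,0],[0,0,0],[0,0,0]], "roll": [0,0,0,0,0], "fingers": [0,0,0,0,0]}}

```text
time_s: 24.8
tcp_pos: [0.6675, 0.2544, 0.1254]
tcp_rot: [[0.133, 0.991, -0.0], [0.991, -0.133, -0.0], [-0.0, -0.0, -1.0]]
wrist_force: [0.4, 0.8, -0.2]
width: 0.0003
finger_force: 0.0
```

```bash
python3 -c "
from cell import arm
print(arm.job_done())"
```

```text
the job is handed in; nothing more can be done
None
```

Job handed in at about 25 s: the shoe lies flat in the pocket under the bridge with the bar in its cradle, the end stop was met at about 9 N, and the arm is clear; no verdict was returned.

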